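# Lock a taper arbor into the grinder spindle

### The arm

A 6-joint arm with a two-finger parallel gripper is mounted at the origin on a cart in front of the work surface, level with it; the furniture and walls round the work are solid. World frame = base frame: x ahead of the robot, y to its left, z up, the work surface at z = 0. Lengths are in mm, angles in rad, forces in N, time in s.
With the tool pointing down it reaches from about 275 to 725 mm from the base axis. Payload 5.6 kg.
Tool frame: the origin (TCP) lies on the centre line of the jaws, within the pads' length; the fingertips stand 22 mm ahead of it and the grasp point (between the pads) lies 3 mm ahead of it (bot.tcp_to_tips is the distance from the TCP to the fingertips, in mm); z points along the fingers, y is the line along which they close (so a half turn about z gives the same grasp; the last joint's range is limited). The gripper opens to 85 mm and grips with 20 to 120 N. Pads are 22 mm wide; open, the fingers measure 114 mm over their backs; the gripper's body (76 mm by 85 mm) begins 54 mm behind the grasp point. The pads swing forward as they close: fully open they stand 13 mm farther back than shut.
Start: joints at [1.52, 0.255, 0.108, 0, -1.424, -0.285], TCP at [181.211, 519.284, 253.283] pointing down, gripper open.
Joint ranges: [-2.95, 2.95], [-1.21, 1.97], [-1.09, 1.5], [-2.87, 1.71], [-2.94, -0.07], [-3.05, 3.05]. Speed limits (rad/s): [2.57, 2.57, 3.14, 3.14, 3.14, 3.14].

### API

Orientations are given as [roll, pitch, yaw] about the fixed x, y, z axes, in that order (R = Rz(yaw) Ry(pitch) Rx(roll)).
In Python, from plant import bot, move_gripper, inverse_kinematics, imaging, order, finder, sensors gives the robot as it stands. The module is installed in compiled form; this text tells all that it offers. Calls block until the motion is done:
- bot.movep(position, orientation): joint-space move of the TCP to a pose.
- bot.move_straight(position, frame=None, rate=150, until_force=None): straight line of the TCP; frame=None keeps the orientation; rate is the mean speed in mm/s. With until_force (N) it stops when the force on the tool has changed by that much, and returns True; else False.
- bot.move_j(angles): joint-space move.
- move_gripper(opening, newtons=None): finger opening in mm; newtons is the grip in N (None keeps the last); returns when the fingers have stopped.
- bot.dwell(seconds).
- inverse_kinematics(position, orientation): joint angles nearest the present ones, or None.
- imaging.camera(name): name is "scene" or "top" or "wrist"; returns (picture, depth): 480x640x3 uint8, red, green, blue; 480x640 float32, mm along the optical axis (not along the pixel's ray), 0 where there is no reading.
- imaging.camera_model(name): a dict with "mtx" (3x3 intrinsics, pixels), "R" (3x3) and "t" (3): a world point X has camera coordinates R X + t. Camera axes: x right, y down, z forward; pixel columns grow to the right and rows downward; lengths in mm; the calibration is good to about 2 mm. A picture is of the moment at which its call begins: read the wrist's pose just before it. camera_model takes no time and is no camera call; for the wrist camera it gives the pose at the moment of the call.
A pose or a line that the arm cannot do raises bot.PlanningError and nothing moves.
- order.job_done(): hands the job in; it is judged then, once.
Trained networks look in the newest picture that a camera, given by its name, has taken for a name from the list of things; names that differ only in an ending like _2 or _b are one class to them, and where a whole thing is asked for, a point or a joint stands for the part that bears it (a point fixed in the world has none). Each returns a list of dicts, best first, with "score" (0 to 1); they miss things now and then, are a little off and sometimes report something else, mostly with a low value. They report only what shows in the picture. A call takes as long as a camera call.
- finder.outline_of(camera, label): "mask" (480x640 bool, what is visible of it).
- finder.tip_of(camera, label): "point" ([x, y, z] in mm, in world coordinates, good to about 4 mm: a listed point, or the origin of a listed thing).
Readings, each from a call of its own:
- sensors.get_t(): time.
- sensors.get_joint_pos(): joint angles.
- sensors.get_dq(): joint speeds.
- sensors.get_joint_torque(): joint torques, N m.
- sensors.get_tcp_pos(): TCP position.
- sensors.get_eef_rot(): TCP orientation.
- sensors.get_contact_force(): force on the tool from outside, world axes, zero at the start.
- sensors.get_wrist_torque(): the same for the moment, N m.
- sensors.get_width(): finger opening in mm.
- sensors.get_grasp_force(): force on a finger pad.
Only numpy, scipy, OpenCV 4.12 (cv2) and the standard library are available. Lean on these libraries where they do the work, as an engineer would, in place of code of your own. Each camera call takes 0.05 s, during which the arm holds its last target. There are 200 camera calls.

### The job

Take the steel arbor out of its aluminium holder, stand its tapered shank in the upward socket of the blue sample grinder and let go of it. Then take the white-faced tamper and drive the arbor down with light taps on its top until it has gone as far as it will, lift the tamper clear, and then prove the lock with a steady push of about 20 N on the tamper for half a second, under which the arbor must not move. Never hit or press harder than 30 N, which chips the taper. Finally stand the tamper back upright on the bench, leaving the petri dish, marker pen and red cap where they are.

Things in the scene. Friction and masses are not known exactly. Their poses are not given: they have to be found in the camera images.
- grinder: blue round sample grinder fixed to the bench, 128 mm across, with an upright steel spindle nose (52 mm across, its rim 115 mm above the bench) that holds the taper socket; origin at the centre of its underside, z up
- nose (a point): centre of the mouth of the taper socket, level with the rim of the spindle nose; z up. The socket opens upward, about 20 mm across at the mouth, narrowing downward with a half angle of 6 degrees; four sprung steel segments line it and wedge the shank. A hidden stop under the shank ends its travel at a depth that differs from grinder to grinder
- holder: aluminium block 64 x 64 mm on a black foot 76 x 76 mm, 62 mm high, fixed to the bench, with a hole in which the arbor hangs by its collar; origin at the centre of its underside
- arbor: steel arbor, upright, 103 mm long, about 0.16 kg: tapered shank (52 mm long, 24 mm across at the collar, 13 mm at the tip), dark collar 34 mm across from 52 to 58 mm above the tip, brass-coloured grip cylinder 28 mm across from 58 to 99 mm, flat top 24 mm across. Origin at the tip of the shank, z along the axis toward the top
- arbor_collar (a point): point on the arbor's axis at the underside of its collar, 52 mm above the tip; z along the axis. Set lightly in the socket it stands about 10 to 15 mm above the nose rim; tapped fully in it still stands 1 to 11 mm above the rim (unknown beforehand: find it by feel)
- arbor_top (a point): centre of the arbor's flat top, 103 mm above the tip, where it is tapped. Going in, the wedge resists with about 1 N at first to at most 12 N deep in with depth; at the stop it feels solid. Taps of 5 to 15 N drive it; a push of 16 to 24 N kept up for 0.5 s at the stop proves the lock; over 30 N chips the taper
- tamper: hand tamper that stands upright on the bench on its flat, slightly soft white plastic face (38 mm across, 24 mm high), then a steel neck 32 mm across to 30 mm, then a wooden handle 26 mm across from 30 to 100 mm; 0.30 kg. Origin at the centre of the white face (its underside), z up along the handle
- petri: small petri dish, 62 mm across, 15 mm high, lying loose near the front of the bench; leave alone
- marker: green and white marker pen, 135 mm long, 16 mm thick, lying loose near the front of the bench; leave alone
- cap: red bottle cap, 58 mm across, 18 mm high, lying loose behind the grinder; leave alone

How it is judged:
By the outcome, as a careful person would: the job done as asked, in the order asked, and still so for the second after the job is handed in, with the robot touching nothing.
It also fails if it takes over 64 s, if anything falls off the work surface, if the arm or the gripper's body presses on something with over 40 N, if the wrist force passes 120 N, or if a joint passes its speed limit or range.

## Working session

There is one attempt and no reset: what is moved stays moved. The work goes in short steps, each a Python script; the robot and the scene stay as the last script left them, time stands still between calls to the robot, and variables do not carry over. Pictures are saved under pics/ and viewed, at most 10 in all, crops included, and the job is handed in when it is done.

```bash
mkdir -p pics; cat > h.py <<'E'
import numpy as np, cv2
from plant import bot, move_gripper, inverse_kinematics, imaging, order, finder, sensors
def snap(cam,fn=None):
    m=imaging.camera_model(cam); p,d=imaging.camera(cam)
    if fn: cv2.imwrite('pics/'+fn,p[:,:,::-1])
    return p,d,m
def cloud(d,m,mask):
    v,u=np.nonzero(mask&(d>0)); z=d[v,u]; K=m['mtx']
    c=np.stack([(u-K[0,2])*z/K[0,0],(v-K[1,2])*z/K[1,1],z],1)
    return (c-np.array(m['t']))@np.array(m['R'])
E
cat > a.py <<'E'
from h import *
ims=[]
for c in ['scene','top']:
    p,d,m=snap(c,c+'1.png')
    for n in ['grinder','nose','holder','arbor','arbor_top','tamper','petri','marker','cap']:
        r=finder.tip_of(c,n); s=''
        if r: s=str(np.round(r[0]['point']))+' %.2f'%r[0]['score']
        if n in('arbor','tamper','grinder','holder','cap','petri','marker'):
            o=finder.outline_of(c,n)
            if o:
                P=cloud(d,m,o[0]['mask']); 
                if len(P):
                    zt=np.percentile(P[:,2],97); T=P[P[:,2]>zt-4]; s+=' ztop %.0f'%zt+' ctr %s'%np.round((T.min(0)+T.max(0))/2)+' ext %s'%np.round(np.ptp(T,0))+' %.2f'%o[0]['score']
        print(c,n,s)
print(sensors.get_t(),sensors.get_eef_rot())
E
python3 a.py
```

```text
scene grinder  ztop 114 ctr [537.  31. 113.] ext [53. 52.  6.] 0.96
scene nose [538.  33. 116.] 0.89
scene holder [481. 211.   1.] 0.95 ztop 63 ctr [479. 206.  63.] ext [85. 78.  9.] 0.90
scene arbor [539.  37.  -2.] 0.53 ztop 113 ctr [478. 206. 112.] ext [23. 20.  5.] 0.82
scene arbor_top [479. 211. 111.] 0.85
scene tamper [ 546. -227.    1.] 0.70 ztop 100 ctr [ 543. -229.   99.] ext [24. 24.  5.] 0.70
scene petri [348.  55.  -3.] 0.58 ztop 16 ctr [347.  55.  15.] ext [63. 65.  5.] 0.55
scene marker [352. -95.  -1.] 0.66 ztop 13 ctr [351. -97.  12.] ext [131.  23.   5.] 0.88
scene cap [ 658. -166.   -2.] 0.61 ztop 18 ctr [ 620. -193.   56.] ext [136.  93.  83.] 0.62
top grinder [536.  35.   0.] 0.80 ztop 116 ctr [536.  32. 116.] ext [50. 50.  8.] 0.75
top nose [540.  27. 118.] 0.89
top holder [479. 211.   2.] 0.65 ztop 65 ctr [478. 209.  64.] ext [82. 83.  6.] 0.85
top arbor [478. 213.  11.] 0.64 ztop 116 ctr [479. 211. 114.] ext [21. 25.  5.] 0.59
top arbor_top [479. 210. 111.] 0.56
top tamper [ 547. -228.   -1.] 0.70 ztop 102 ctr [ 544. -227.  102.] ext [24. 26.  7.] 0.84
top petri [345.  53.   2.] 0.93
top marker [355. -97.   2.] 0.60 ztop 16 ctr [354. -94.  15.] ext [128.  21.   6.] 0.84
top cap [ 661. -162.    1.] 0.97 ztop 19 ctr [ 657. -162.   19.] ext [58. 58.  8.] 0.91
1.7 [ 3.14156490e+00  3.85756048e-05 -3.35785062e-01]
```

View pics/scene1.png

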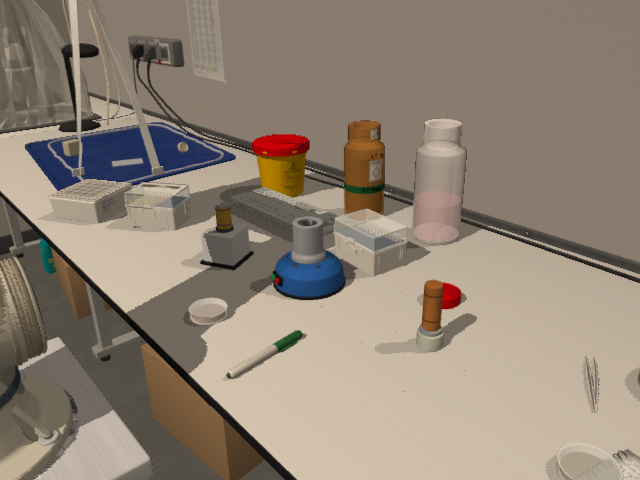

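View pics/top1.png

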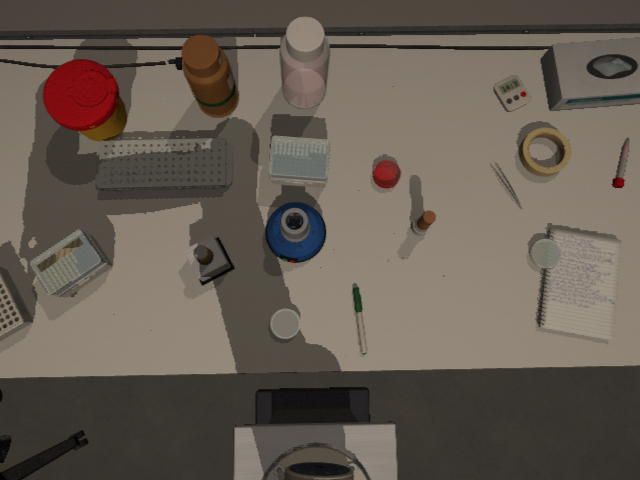

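```bash
cat > b.py <<'E'
from h import *
R=[np.pi,0,0]
def look(x,y,z,lab,zlo,zhi,fn):
    bot.movep([x,y,z],R); p,d,m=snap('wrist',fn)
    o=finder.outline_of('wrist',lab); t=finder.tip_of('wrist',{'grinder':'nose','arbor':'arbor_top','tamper':'tamper'}[lab])
    print(lab,[(np.round(q['point'],1),round(q['score'],2)) for q in t[:2]])
    P=cloud(d,m,np.ones(d.shape,bool)); P=P[(P[:,2]>zlo)&(P[:,2]<zhi)&(np.hypot(P[:,0]-x0[0],P[:,1]-x0[1])<45)]
    if len(P):
        q=np.ascontiguousarray(P[:,:2],np.float32); c,r=cv2.minEnclosingCircle(q)
        a,b=np.percentile(P,1,0),np.percentile(P,99,0)
        print(len(P),'circ',np.round(c,1),round(r,1),'mid',np.round((a+b)/2,1),'ext',np.round(b-a,1),'zmed',np.round(np.median(P[:,2]),1))
    print('cam ctr',np.round(-np.array(m['R']).T@m['t']),sensors.get_t())
x0=(538,31); look(500,31,300,'grinder',108,122,'w_nose.png')
x0=(479,210); look(450,210,300,'arbor',105,122,'w_arb.png')
E
python3 b.py; python3 -c "
import cv2,numpy as np
cv2.imwrite('pics/w1.png',cv2.resize(np.hstack([cv2.imread('pics/w_%s.png'%n) for n in('nose','arb')]),(800,300)))"
```

```text
grinder [(array([535.8,  32.3, 112.2]), 0.82)]
1636 circ [536.3  32.7] 26.0 mid [536.7  33.  112.7] ext [48.6 48.7  7.2] zmed 114.4
cam ctr [583.  31. 420.] 3.95
arbor [(array([476.1, 208.6, 113.2]), 0.66)]
705 circ [478.9 210.7] 14.3 mid [479.3 210.8 110.2] ext [26.3 25.8  8.2] zmed 112.3
cam ctr [533. 210. 420.] 4.8667
```

View pics/w1.png

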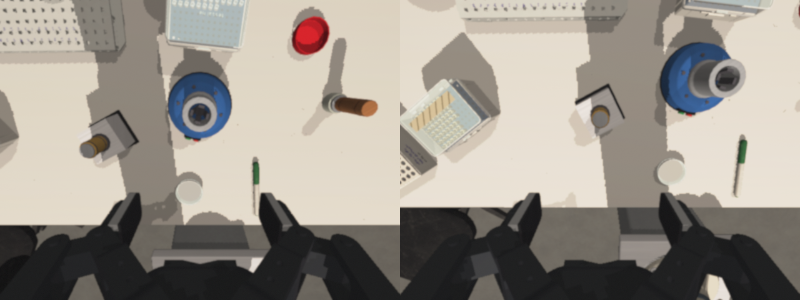

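```bash
cat > c.py <<'E'
from h import *
R=[np.pi,0,0]; A=(478.9,210.7); N=(536.3,32.7)
bot.movep([*A,170],R); bot.move_straight([*A,95],rate=120)
move_gripper(20,50); print(sensors.get_width(),sensors.get_grasp_force(),sensors.get_tcp_pos())
f0=sensors.get_contact_force()
bot.move_straight([*A,228],rate=120); print('lift',sensors.get_contact_force()-f0,sensors.get_width())
bot.move_straight([*N,228],rate=200)
bot.dwell(.1); snap('scene','s2.png'); f0=sensors.get_contact_force()
bot.move_straight([*N,178],rate=80)
print('in mouth',sensors.get_contact_force()-f0)
h=bot.move_straight([*N,150],rate=20,until_force=4)
bot.dwell(.1);print(h,sensors.get_tcp_pos(),sensors.get_contact_force()-f0,sensors.get_wrist_torque(),sensors.get_t())
snap('scene','s3.png')
E
python3 c.py; python3 -c "
import cv2,numpy as np
cv2.imwrite('pics/w2.png',cv2.resize(np.hstack([cv2.imread('pics/s%d.png'%n)[120:320,200:420] for n in(2,3)]),(792,360)))"
```

```text
26.488274789753902 49.05621528625488 [479.12426045 210.77674411  95.41927747]
lift [ 0.27745281  0.12079343 -4.73266744] 26.881077103417145
in mouth [0.47088904 0.99533254 0.58240011]
True [536.41753256  32.6307651  155.99166603] [2.09682847 0.63895918 1.71780705] [ 0.09259742 -0.55278828 -0.00457647] 11.1833
```

View pics/w2.png

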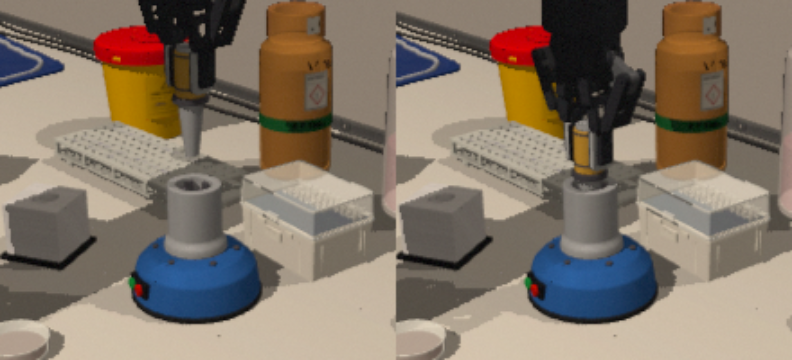

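```bash
cat > d.py <<'E'
from h import *
R=[np.pi,0,0]; N=(536.3,32.7)
move_gripper(60); bot.move_straight([*N,250],rate=150)
T=(544,-228)
bot.movep([500,-228,300],R); 
p,d,m=snap('wrist','w_tam.png'); P=cloud(d,m,np.ones(d.shape,bool))
def circ(c,zlo,zhi,rad):
    Q=P[(P[:,2]>zlo)&(P[:,2]<zhi)&(np.hypot(P[:,0]-c[0],P[:,1]-c[1])<rad)]
    a,b=np.percentile(Q,1,0),np.percentile(Q,99,0)
    print(len(Q),cv2.minEnclosingCircle(np.ascontiguousarray(Q[:,:2],np.float32)),(a+b)/2,b-a,np.median(Q[:,2]))
circ(T,94,110,30)
p,d,m=snap('top','t2.png'); P=cloud(d,m,np.ones(d.shape,bool)); circ(N,150,185,35)
p,d,m=snap('scene','s4.png'); P=cloud(d,m,np.ones(d.shape,bool)); circ(N,150,185,35)
print(finder.tip_of('scene','arbor_top')[:2],finder.tip_of('scene','tamper')[:1],sensors.get_t())
cv2.imwrite('pics/w3.png',np.hstack([cv2.resize(cv2.imread('pics/s4.png')[200:300,260:360],(400,400)),cv2.resize(cv2.imread('pics/w_tam.png'),(400,400))]))
E
python3 d.py
```

```text
564 ((543.6197509765625, -227.75071716308594), 12.789143562316895) [ 543.84324709 -227.51107387   98.77366783] [24.10482126 23.95726782  4.81134572] 99.39245255348101
213 ((536.6182250976562, 32.56443405151367), 14.554483413696289) [535.63873472  32.83356586 164.14863677] [25.98749266 25.3211628  25.99373575] 172.46576408903553
289 ((534.8885498046875, 30.334009170532227), 14.949288368225098) [534.47605046  29.96140969 162.48300479] [24.38557651 26.1033074  24.04750606] 164.79013936681625
[{'point': [535.7, 30.8, 173.7], 'score': 0.68}] [{'point': [546.3, -226.1, -0.4], 'score': 0.72}] 13.7167
```

View pics/w3.png

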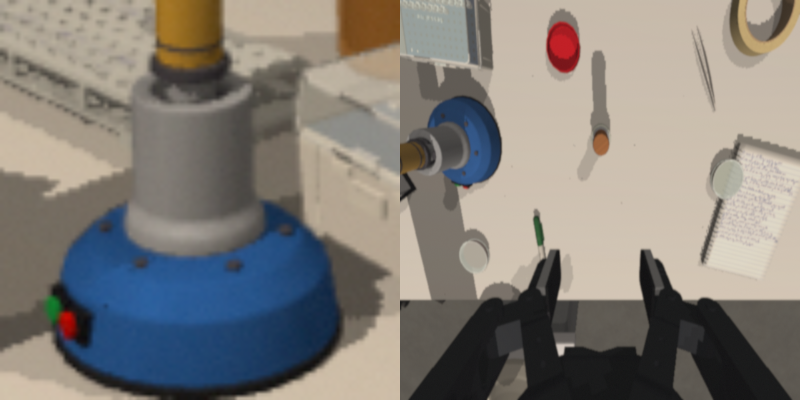

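```bash
cat > e.py <<'E'
from h import *
R=[np.pi,0,0]; N=(536.3,32.7); T=(543.6,-227.6)
bot.movep([*T,150],R); bot.move_straight([*T,68],rate=120)
move_gripper(15,110); print(sensors.get_width(),sensors.get_grasp_force(),sensors.get_tcp_pos())
bot.move_straight([*T,265],rate=180); print(sensors.get_width())
bot.move_straight([*N,265],rate=250); bot.dwell(.2)
f0=sensors.get_contact_force()[2]; print(f0,sensors.get_t())
h=bot.move_straight([*N,225],rate=15,until_force=5)
for i in range(4): print(h,sensors.get_tcp_pos(),sensors.get_contact_force()[2]-f0); bot.dwell(.03)
z=sensors.get_tcp_pos()[2]
bot.move_straight([*N,z+8],rate=60); bot.dwell(.1)
print(sensors.get_contact_force()-[0,0,f0],sensors.get_t())
h=bot.move_straight([*N,z-10],rate=15,until_force=8)
for i in range(4): print(h,sensors.get_tcp_pos(),sensors.get_contact_force()[2]-f0); bot.dwell(.03)
bot.move_straight([*N,z+8],rate=60)
print(sensors.get_t(),sensors.get_width())
snap('scene','s5.png')
E
python3 e.py
```

```text
24.258937017441664 107.43405818939209 [ 544.13426598 -227.91303804   69.04405086]
23.98033372391364
-2.988779089932437 18.275
True [536.49816861  32.67775478 242.04410379] 7.495761736908321
True [536.49370546  32.6948     242.00694806] 9.616074987007451
True [536.4712084   32.67437646 242.00233309] 8.651081515427267
True [536.51048711  32.67090249 242.04217403] 8.545820936425079
[ 0.23471487  0.48793614 -0.11991581] 20.3583
True [536.55118587  32.64771571 242.02863442] 7.517549282543758
True [536.57053463  32.68824714 242.05893745] 8.541988633248543
True [536.56662896  32.68318363 242.03815292] 8.180081902988784
True [536.58416002  32.6650903  242.04828031] 7.903057567431841
21.475 24.092878990614004
```

```bash
cat > f.py <<'E'
from h import *
N=(536.3,32.7)
bot.dwell(.1); f0=sensors.get_contact_force()[2]; print(f0)
for F in (10,11,11,11.5,11.5):
    h=bot.move_straight([*N,228],rate=15,until_force=F)
    a=sensors.get_contact_force()[2]-f0; bot.dwell(.03); b=sensors.get_contact_force()[2]-f0
    bot.dwell(.05); z=sensors.get_tcp_pos()[2]
    print(F,h,round(z,2),round(a,1),round(b,1),round(sensors.get_contact_force()[2]-f0,1))
    bot.move_straight([*N,248],rate=60); bot.dwell(.05)
print(sensors.get_t())
E
python3 f.py
```

```text
-2.8868150940214052
10 True 242.04 7.3 7.6 8.5
11 True 242.06 7.5 7.7 8.6
11 True 242.06 6.8 7.9 9.0
11.5 True 242.05 6.8 8.3 9.2
11.5 True 242.06 7.6 8.1 8.9
27.0667
```

```bash
cat > g.py <<'E'
from h import *
N=(536.3,32.7)
bot.dwell(.1); f0=sensors.get_contact_force()[2]
bot.move_straight([*N,244],rate=60); bot.dwell(.1)
for F in (12.5,13.5,13.5):
    h=bot.move_straight([*N,232],rate=8,until_force=F)
    L=[(round(sensors.get_contact_force()[2]-f0,1),round(sensors.get_tcp_pos()[2],2))]
    for i in range(4): bot.dwell(.02); L.append((round(sensors.get_contact_force()[2]-f0,1),round(sensors.get_tcp_pos()[2],2)))
    print(F,h,L)
    bot.move_straight([*N,244],rate=40); bot.dwell(.08)
print(sensors.get_t(),f0)
E
python3 g.py
```

```text
12.5 True [(np.float64(7.7), np.float64(242.07)), (np.float64(8.0), np.float64(242.1)), (np.float64(7.5), np.float64(242.05)), (np.float64(8.6), np.float64(242.09)), (np.float64(9.4), np.float64(242.06))]
13.5 True [(np.float64(8.7), np.float64(242.1)), (np.float64(7.4), np.float64(242.07)), (np.float64(8.9), np.float64(242.1)), (np.float64(7.9), np.float64(242.07)), (np.float64(8.9), np.float64(242.09))]
13.5 True [(np.float64(7.2), np.float64(242.11)), (np.float64(8.0), np.float64(242.12)), (np.float64(7.8), np.float64(242.1)), (np.float64(8.1), np.float64(242.09)), (np.float64(8.6), np.float64(242.07))]
30.9 -3.5482641279019784
```

```bash
cat > k.py <<'E'
from h import *
N=(536.3,32.7)
bot.dwell(.1); f0=np.mean([sensors.get_contact_force()[2] for _ in range(3)])
bot.move_straight([*N,242.3],rate=20)
for t in np.arange(242,236,-0.2):
    bot.move_straight([*N,t],rate=10); bot.dwell(.04)
    f=sensors.get_contact_force()[2]-f0; print(round(t,2),round(sensors.get_tcp_pos()[2],2),round(f,1))
    if f>12.5: break
bot.move_straight([*N,246],rate=40)
print(sensors.get_t(),f0)
E
python3 k.py
```

```text
242.0 242.21 0.7
241.8 242.17 4.2
241.6 242.13 5.9
241.4 242.1 7.8
241.2 242.06 9.1
241.0 242.06 10.0
240.8 242.07 9.9
240.6 242.05 11.4
240.4 242.03 11.8
240.2 242.02 11.4
240.0 242.03 13.2
34.7583 -2.8754129303681375
```

```bash
cat > l.py <<'E'
from h import *
N=(536.3,32.7)
bot.dwell(.1); f0=np.mean([sensors.get_contact_force()[2] for _ in range(3)])
F=lambda: sensors.get_contact_force()[2]-f0
Z=lambda: round(sensors.get_tcp_pos()[2],2)
def ramp(t,goal,step):
    bot.move_straight([*N,t],rate=20); bot.dwell(.05)
    while F()<goal and t>234:
        t-=step; bot.move_straight([*N,t],rate=10); bot.dwell(.04)
        print(round(t,2),Z(),round(F(),1))
    return t
bot.move_straight([*N,242.6],rate=30)
ramp(240.2,13.8,.2); print('tap',Z(),F())
bot.move_straight([*N,250],rate=60); bot.dwell(.2)
bot.move_straight([*N,242.6],rate=30)
t=ramp(240.0,18.8,.3); t0=sensors.get_t(); z0=Z()
while sensors.get_t()-t0<0.9:
    bot.dwell(.1); f=F(); print('hold',round(f,1),Z())
    if f<18 or f>22:
        t-=np.clip((20-f)/8,-.4,.4); bot.move_straight([*N,t],rate=10)
bot.move_straight([*N,270],rate=60)
print(sensors.get_t(),f0,sensors.get_width(),z0)
E
python3 l.py
```

```text
240.0 242.07 10.5
239.8 242.06 10.3
239.6 242.06 11.8
239.4 242.05 12.0
239.2 242.04 12.9
239.0 242.03 14.2
tap 242.03 14.217367562504466
239.7 242.05 10.9
239.4 242.01 12.6
239.1 242.02 12.9
238.8 242.02 14.5
238.5 242.01 15.7
238.2 242.0 16.3
237.9 242.0 18.8
237.6 241.98 19.3
hold 19.1 241.98
hold 19.0 241.98
hold 19.2 242.01
hold 18.5 241.97
hold 18.0 241.98
hold 18.5 241.98
hold 19.1 241.95
hold 18.8 241.97
hold 18.3 241.96
hold 18.7 241.99
42.4833 -3.604424237925597 23.65777358138314 241.98
```

```bash
cat > n.py <<'E'
from h import *
T=(543.8,-227.7)
bot.move_straight([*T,270],rate=220); bot.move_straight([*T,85],rate=130); bot.dwell(.1)
print(bot.move_straight([*T,66],rate=20,until_force=3),sensors.get_tcp_pos(),sensors.get_contact_force())
move_gripper(60); bot.dwell(.1)
bot.move_straight([*T,200],rate=130); bot.movep([430,-150,300],[np.pi,0,0])
snap('scene','s6.png'); print(finder.tip_of('scene','arbor_top')[:1],finder.tip_of('scene','tamper')[:1],sensors.get_t())
E
python3 n.py
```

```text
True [ 543.53452445 -227.66322883   69.16088689] [-0.35329907 -0.10861466  4.71390259]
[{'point': [535.3, 33.5, 173.9], 'score': 0.68}] [{'point': [544.6, -229.4, 1.8], 'score': 0.97}] 48.8083
```

View pics/s6.png

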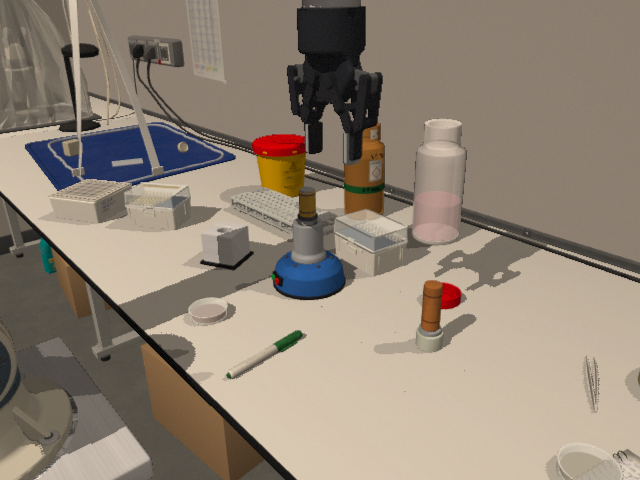

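The arbor stands upright in the nose at (307,205) and the tamper is back upright on the bench at (431,315). The dish, pen and cap have not moved.

```bash
python3 -c "
from plant import order; print(order.job_done())"
```

```text
the job is handed in; nothing more can be done
None
```

Job handed in at about 49 s of the 64 s: the arbor stopped solid about 7 mm (collar) above the rim, with no movement under taps of up to about 14 N. It then held a steady 18–19 N push for about 0.9 s without moving, and the tamper is back upright on the bench with the dish, pen and cap untouched.

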